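# Pin the clamshell jig shut over a printed gear and hold it

## Robot

A 6-joint arm with a two-finger parallel gripper is mounted at the origin on a cart in front of the work surface, level with it; the furniture and walls round the work are solid. World frame = base frame: x ahead of the robot, y to its left, z up, the work surface at z = 0. Lengths are in m, angles in rad, forces in N, time in s.
With the tool pointing down it reaches from about 0.35 to 0.85 m from the base axis. Payload 8.1 kg.
Tool frame: the origin (TCP) lies between the finger pads; the fingertips stand 11 mm ahead of it and the grasp point (between the pads) lies 8 mm behind it (tips_ahead is the z of the fingertips in the tool frame, in m); z points along the fingers, y is the line along which they close (so a half turn about z gives the same grasp; the last joint's range is limited). The gripper opens to 93 mm and grips with 3 to 60 N. Pads are 15 mm wide; open, the fingers measure 128 mm over their backs; the gripper's body (75 mm by 188 mm) begins 65 mm behind the grasp point.
Start: joints at [-1.318, 0.13, 1.488, -0, 1.523, -0.085], TCP at [0.199, -0.566, 0.23] pointing down, gripper open.
Joint ranges: [-2.96, 2.96], [-0.89, 2.26], [0.02, 2.5], [-1.34, 4.48], [0, 2.73], [-2.66, 2.66]. Speed limits (rad/s): [2.39, 2.39, 2.79, 3.14, 3.14, 3.14].

## Interface

Orientations are given as a rotation vector (axis times angle).
In Python, from plant import read_state, read_camera, close_job, tips_ahead gives the robot as it stands. The module is installed in compiled form; this text tells all that it offers.
- The arm moves only by the tool move_arm, never from a script. Its argument "plan" is a list of rows, each a list of 7 numbers: the turn, a rotation vector about the tool's x, y, z in units of 6 degrees (1.0 is 6 degrees), then the shift along the tool's x, y, z in units of 25 mm (1.0 is 25 mm), then the finger opening in mm, from 0 to 93. A call has exactly 10 rows; each row shifts and turns the commanded pose from where the row before left it, along the tool's axes as they then stand; what a row does not reach is not made up. A row lasts 1/10 s, in which the tool goes at most 50 mm and 8.59 degrees, less where a joint would pass 70% of its speed; a pose out of reach is approached as far as the arm can. A call is refused whole if a number of a shift passes 1 or a number of a turn 1, either way. A call with a gripper value outside its range is refused whole. The fingers move at their own pace and stop on an object; "force" is the grip in N (left out, the last holds). Time passes only in rows, so rows that do not move let the fingers close, or fill a call up. It gives the time, the measured TCP pose, the force, the opening and the grip force at its end, in the units of the state.
- read_state(): the state, without advancing time (a new reading comes with each control period).
- read_camera(name): name is "scene" or "top"; returns a dict with "frame" (420x560x3 uint8, red, green, blue), "z_map" (420x560 float32, m along the optical axis (not along the pixel's ray), 0 where there is no reading), "fx", "fy", "cx", "cy" (pixels), "distortion" ([k1, k2, p1, p2, k3] as OpenCV has them; the pictures are not rectified), "rvec" (rotation vector, rad) and "tvec" (3), from world to camera coordinates, as OpenCV has them. Camera axes: x right, y down, z forward; pixel columns grow to the right and rows downward; lengths in m; the calibration is good to about 2 mm. A picture is of the moment at which its call begins.
- close_job(): hands the job in; it is judged then, once.
The state is a dict: "t": time; "q": joint angles; "dq": joint speeds; "joint_torque": joint torques, N m; "tool_pos": TCP position; "orientation": TCP orientation; "force": force on the tool from outside, world axes, zero at the start; "wrist_torque": the same for the moment, N m; "opening": finger opening in m; "gripper_force": force on a finger pad.
Only numpy, scipy, OpenCV 4.12 (cv2) and the standard library are available. Lean on these libraries where they do the work, as an engineer would, in place of code of your own. Each camera call takes 0.05 s, during which the arm holds its last target. There are 200 camera calls.

## Task

Clamp the orange printed gear in the clamshell jig: swing the blue lid down over it, then take the red-handled steel pin from its stand and push it down through the hole in the lid into the hole in the base until its collar is home on the lid and the lid is pressed fully shut against its springs. Finish while still gripping the pin and pressing it down, since the lid lifts again if you let go; leave the gear in its nest and the loose things around (tall blue can, jar, black cap) where they are.

Things in the scene. Friction and masses are not known exactly. Their poses are not given: they have to be found in the camera images.
- jig_hole (a point): mouth of the blind round hole in the base of the jig: hole 12 mm across, 28 mm deep, in the top of the grey front block (34 mm above the worktop). The jig is a grey block 140 (x) x 100 (y) x 34 mm screwed to the worktop. The point's axes are the jig's: z up, +x from the hole towards the hinge (away from the robot, give or take the jig's yaw of up to 0.35), y along the hinge. The jig is placed differently each time and may change sides with the stand.
- jig_hinge (a point): middle of the hinge line of the lid, 105 mm along the jig's +x from the hole and 41 mm above the worktop; same axes as the jig (y is the hinge line)
- lid (a joint): swing of the lid on its hinge (rad): 0 = down on the jig, growing as it opens. It starts 1.0 to 1.35 open and stays where it is put (friction about 0.12 N m). The plate is sprung and stands 0.05 rad higher than this until pressed: its real angle above level is lid + 0.05 - press
- press (a joint): how far the lid plate is pressed down against its springs (rad): 0 = free, and then the lid that is swung down stays ajar by 0.05 rad (5 mm at the hole); 0.05 = pressed fully shut and level, against a firm stop. It begins to give at about 2 N straight down at the hole of the swung-down lid and is fully shut at about 7 N; let go and it springs back up
- lid_hole (a point): centre, on the top face of the lid, of the lid's through hole, 13 mm across, 105 mm from the hinge line. The lid is a plate 8 mm thick, 100 mm wide, reaching 140 mm from the hinge line, the hinge line lying in the middle of its thickness; when shut its top face is 45 mm above the worktop and its hole stands over the base's hole. z is the normal of the outer (top) face
- lid_edge (a point): middle of the lid's free edge, on the top face, 140 mm from the hinge line (35 mm beyond the lid's hole; the edge overhangs the base's front by 15 mm when shut); push the lid shut anywhere on its outer face near here
- pin_grip (a point): centre of the pin's red cylindrical grip, 24 mm diameter and 44 mm tall. Under the grip is a steel collar 26 mm in diameter and 5 mm thick (its underside 27 mm below this point), then a steel shank 10 mm in diameter and 36 mm long with a 4 mm tapered nose; z points up along the pin. 50 to 100 g. The pin starts upright in its stand
- pin_tip (a point): lower end of the pin's shank, 63 mm below pin_grip. With the pin home in the shut jig the tip is 25 mm below the mouth of the base's hole (9 mm above the worktop)
- stand: aluminium pin stand, 60 x 60 x 45 mm with small feet (84 mm along x), fixed; origin under its centre on the worktop. The pin stands in the hole in its middle (13 mm across, 41 mm deep) with the collar on the stand's top: lift it straight up by 40 mm or more to clear it
- gear_mid (a point): middle of the orange printed gear, 41 mm across and 14 mm thick, lying in the white ring nest in the middle of the jig, on the floor of the jig 12 mm above the worktop; it is in place already
- blue_can_mid (a point): half-way up the tall blue spray can with a cream cap, 53 mm across, 284 mm tall, to the right; leave it standing
- jar_mid (a point): half-way up the small jar with black lid, 45 mm across, 43 mm tall, to the left; leave it
- cap_mid (a point): middle of the black ribbed cap lying on the worktop, 42 mm across, 14 mm tall, to the right; leave it

How it is judged:
On the way, in this order (a step that is already met when the one before it is completed fails the run):
1. the lid is swung down (its hinge less than 0.07 rad open) (value of joint lid below 0.07 rad), for 0.2 s.
2. the pin has entered the base's hole through the lid: its tip at least 8 mm below the mouth and within 4 mm of the hole's axis (z of pin_tip in the frame of jig_hole below -0.008 m and horizontal distance between pin_tip and jig_hole below 0.004 m and value of joint lid below 0.07 rad), for 0.1 s.
At the end, for the whole second after the job is handed in: lid hinge under 0.02 rad and press over 0.036 rad; pin tip at least 21 mm below the mouth of the base's hole (25 is home), within 4 mm of its axis, pin within 0.12 rad of upright; collar presses the lid with over 3 N; grip between the fingers; gear in its nest, all through the last second (value of joint lid below 0.02 rad and value of joint press above 0.036 rad and z of pin_tip in the frame of jig_hole below -0.021 m and horizontal distance between pin_tip and jig_hole below 0.004 m and angle between the z axis of pin_tip and the z axis of jig_hole, either way round below 0.12 rad and contact force between pin and lid above 3 N and contact force between the fingers and pin above 3 N and distance between the grasp point and pin_grip below 0.03 m and horizontal distance between gear_mid and jig_hole below 0.06 m); the arm keeps its last pose, push and grip.
It fails at once if the gear leaves its nest (moves more than 8 mm) (distance of gear_mid from where it was at the start of the episode above 0.008 m).
It fails at once if the tall blue can, jar or cap is moved more than 30 mm or knocked over (distance of any of blue_can_mid, jar_mid, cap_mid from where it was at the start of the episode above 0.03 m).
It also fails if it takes over 54 s, if anything falls off the work surface, if the arm or the gripper's body presses on something with over 40 N, if the wrist force passes 120 N, or if a joint passes its speed limit or range.

## Working session

There is one attempt and no reset: what is moved stays moved. The work goes in short steps, Python scripts to look and compute and a tool call to move; the robot and the scene stay as the last step left them, time stands still between calls to the robot, and variables do not carry over. Pictures are saved under pics/ and viewed, at most 10 in all, crops included, and the job is handed in when it is done.

Besides the shell and the picture viewer there is one more tool, called after ">>>" as name(argument=value, ...), one argument or row to a line, values as JSON. move_arm: Moves the arm, as the interface text tells. Its arguments: {"type":"object","properties":{"plan":{"type":"array","items":{"type":"array","items":{"type":"number"}}},"force":{"type":"number"}},"required":["plan"]}

```bash
mkdir -p pics; cat > h.py <<'E'
import numpy as np,cv2
from plant import *
def cam(n):
    c=read_camera(n);c['K']=np.array([[c['fx'],0,c['cx']],[0,c['fy'],c['cy']],[0,0,1]]);c['D']=np.array(c['distortion'])
    c['R']=cv2.Rodrigues(np.array(c['rvec'],float))[0];c['T']=np.array(c['tvec'],float).reshape(3);return c
def rays(c,uv):
    p=cv2.undistortPoints(np.array(uv,float).reshape(-1,1,2),c['K'],c['D']).reshape(-1,2)
    d=np.c_[p,np.ones(len(p))];return -c['R'].T@c['T'],d@c['R'],d
def plane(c,uv,z):
    o,d,_=rays(c,uv);return o+d*((z-o[2])/d[:,2])[:,None]
def depth(c,uv):
    uv=np.array(uv).reshape(-1,2).astype(int);o,d,_=rays(c,uv);return o+d*c['z_map'][uv[:,1],uv[:,0]][:,None]
def save(c,n):cv2.imwrite('pics/'+n,c['frame'][:,:,::-1])
E
python3 - <<'E'
from h import *
for n in('scene','top'):
    c=cam(n);save(c,n+'0.png');print(n,-c['R'].T@c['T'],c['R'][2])
s=read_state();print(s['t'],s['tool_pos'],s['orientation'],s['force'],tips_ahead)
E
```

```text
scene [-0.35453026  0.75334785  1.01945314] [ 0.59529911 -0.48414271 -0.64126813]
top [0.28998378 0.0545252  1.22887514] [ 0.16816877 -0.01248157 -0.98567919]
0.1 [ 0.19875289 -0.5656136   0.22868424] [-3.09527049e+00 -5.27823127e-01  1.95248497e-04] [-0.67409745 -1.57313708  1.13356015] 0.011
```

View pics/scene0.png

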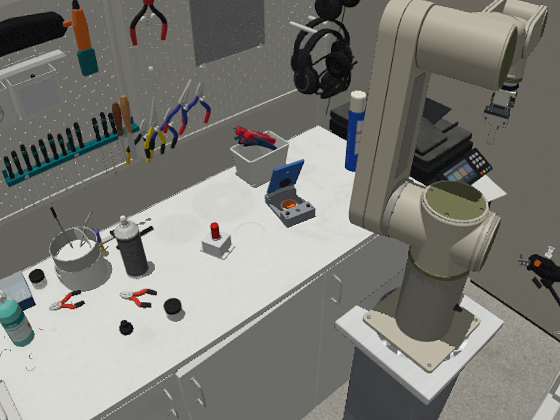

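View pics/top0.png

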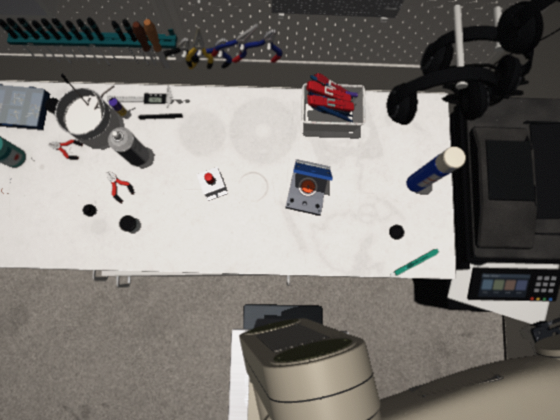

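The scene view shows the pin and stand at (215,235) and the jig with its open lid at (290,195). In the top view the pin is at (210,178), the jig at (308,187), the can at (430,170) and the cap at (397,232).

```bash
python3 - <<'E'
from h import *
T=cam('top');S=cam('scene')
a=cv2.resize(T['frame'][150:225,275:345],None,fx=7,fy=7,interpolation=cv2.INTER_CUBIC)
b=cv2.resize(S['frame'][155:230,260:320],None,fx=5,fy=7,interpolation=cv2.INTER_CUBIC)
cv2.imwrite('pics/crop1.png',np.hstack([a,b])[:,:,::-1][:600,:800])
def blob(c,lo,hi,box):
    h=cv2.cvtColor(c['frame'],cv2.COLOR_RGB2HSV);m=cv2.inRange(h,lo,hi);k=np.zeros_like(m);x0,x1,y0,y1=box;k[y0:y1,x0:x1]=m[y0:y1,x0:x1];return k
for c,n,box in((T,'top',(190,235,160,205)),(S,'scene',(195,240,215,265))):
    m=blob(c,(0,140,60),(8,255,255),box)|blob(c,(172,140,60),(180,255,255),box)
    v,u=np.nonzero(m);P=depth(c,np.c_[u,v]);ok=c['z_map'][v,u]>0
    print(n,'red',u.min(),u.max(),v.min(),v.max(),len(u),P[ok].max(0),P[ok].min(0),np.median(P[ok],0))
    t=P[(P[:,2]>.083)&ok&(P[:,2]<.1)];print(' top pts',len(t),t.mean(0) if len(t) else '')
    # stand top
    y,x=np.mgrid[box[2]:box[3],box[0]:box[1]];Q=depth(c,np.c_[x.ravel(),y.ravel()]);f=Q[(abs(Q[:,2]-.045)<.006)];print(' standtop',len(f),f.mean(0),f.min(0),f.max(0))
for c,n,box in((T,'top',(280,345,150,225)),(S,'scene',(255,325,155,230))):
    m=blob(c,(100,120,40),(125,255,255),box);v,u=np.nonzero(m);P=depth(c,np.c_[u,v]);
    q=cv2.minAreaRect(np.float32(P[:,:2]));print(n,'blue',len(u),P.min(0),P.max(0))
    y,x=np.mgrid[box[2]:box[3],box[0]:box[1]];Q=depth(c,np.c_[x.ravel(),y.ravel()]);f=Q[(abs(Q[:,2]-.034)<.004)];print(' block',len(f),f.mean(0),cv2.minAreaRect(np.float32(f[:,:2])))
    o=blob(c,(5,140,100),(20,255,255),box);v,u=np.nonzero(o);print(' gear',len(u),np.median(depth(c,np.c_[u,v]),0))
    ctr=P.mean(0);n_=np.linalg.svd(P-np.median(P,0),full_matrices=False);print(' blue plane normal',n_[2][2],n_[1])
E
```

```text
top red 205 212 173 181 52 [0.55776186 0.23660557 0.09830824] [0.53739665 0.21853531 0.08383714] [0.54641101 0.22833895 0.09405601]
 top pts 51 [0.54669823 0.22768105 0.09334039]
 standtop 378 [0.54692187 0.22851358 0.04525927] [0.51088295 0.19140262 0.03925313] [0.58738156 0.26738679 0.0508521 ]
scene red 211 218 222 237 94 [0.55944476 0.24483309 0.09671514] [0.53762407 0.22124338 0.05350915] [0.54358989 0.23456063 0.07969067]
 top pts 45 [0.54662986 0.23374026 0.09049039]
 standtop 266 [0.54272169 0.2355535  0.0436435 ] [0.50807512 0.19478594 0.03905612] [0.58331256 0.2690029  0.05043304]
top blue 360 [ 0.53289214 -0.0951289   0.01104334] [0.59773047 0.0050097  0.17677178]
 block 495 [ 0.50658559 -0.03338221  0.03413082] ((0.5431007742881775, -0.04063184931874275), (0.09932409226894379, 0.14055535197257996), 78.91775512695312)
 gear 46 [ 0.5351728  -0.03934188  0.02195139]
 blue plane normal [-0.92458649  0.18117844 -0.3351331 ] [0.83865114 0.5134363  0.12003454]
scene blue 572 [ 0.53227482 -0.09448832  0.04827675] [0.60011381 0.01164413 0.1714197 ]
 block 418 [ 0.54287911 -0.03953147  0.03333925] ((0.6368277668952942, -0.0739748403429985), (0.12144020199775696, 0.35248780250549316), 68.29608917236328)
 gear 78 [ 0.54432569 -0.03581213  0.02069369]
 blue plane normal [ 0.90668804 -0.17446452  0.38402985] [0.90578935 0.74341287 0.05291739]
```

View pics/crop1.png

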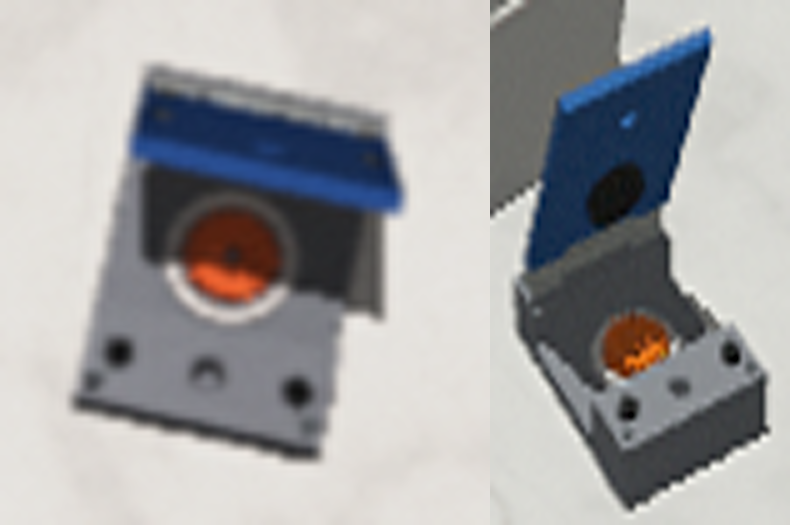

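The crop shows the base hole between two dark screws, at top pixel (304.3,203.2) and scene pixel (298,210.3). The blue lid stands open, and the hinge is at the back.

```bash
python3 - <<'E'
from h import *
T=cam('top');S=cam('scene')
for c,pts in((T,[(275+208/7-.5,150+374/7-.5),(275+118/7-.5,150+352/7-.5),(275+297/7-.5,150+392/7-.5)]),(S,[(260+190/5-.5,155+387/7-.5),(260+138/5-.5,155+408/7-.5),(260+242/5-.5,155+353/7-.5)])):
    P=plane(c,pts,.034);print(P);d=P[1]-P[2];print(np.degrees(np.arctan2(-d[0],d[1])))
# pin by red top disc and by two-view
for c,box in((T,(190,235,160,205)),(S,(195,240,215,265))):
    h=cv2.cvtColor(c['frame'],cv2.COLOR_RGB2HSV);m=((h[...,0]<8)|(h[...,0]>172))&(h[...,1]>140)&(h[...,2]>50)
    k=np.zeros(m.shape,bool);x0,x1,y0,y1=box;k[y0:y1,x0:x1]=m[y0:y1,x0:x1];v,u=np.nonzero(k)
    uv=[(u.mean(),v.mean())];print('pin blob centre',uv,plane(c,uv,.072),plane(c,uv,.094))
o=cv2.Rodrigues(np.array(read_state()['orientation']))[0];print(o)
E
```

```text
[[ 0.49456257 -0.03154777  0.034     ]
 [ 0.50241012  0.00422789  0.034     ]
 [ 0.4883159  -0.06686983  0.034     ]]
-11.212788136717572
[[ 0.4942373  -0.02810028  0.034     ]
 [ 0.5045945   0.00426721  0.034     ]
 [ 0.4900982  -0.06686962  0.034     ]]
-11.51805071421102
pin blob centre [(np.float64(208.39622641509433), np.float64(177.16981132075472))] [[0.55143437 0.23097604 0.072     ]] [[0.54646243 0.22762052 0.094     ]]
pin blob centre [(np.float64(214.5050505050505), np.float64(229.72727272727272))] [[0.55089628 0.23111519 0.072     ]] [[0.52987214 0.24324151 0.094     ]]
[[ 9.43482828e-01  3.31421377e-01 -1.56948743e-04]
 [ 3.31421408e-01 -9.43482609e-01  6.45825780e-04]
 [ 6.59620599e-05 -6.61341706e-04 -9.99999779e-01]]
```

>>> move_arm(
  plan=[
    [0,0,0,0,0,-0.8,0],
    [0,0,1,0,0,-0.8,0],
    [0,0,1,0,0,-0.8,0],
    [0,0,1,0,0,-0.5,0],
    [0,0,1,0,0,0,0],
    [0,0,1,0,0,0,0],
    [0,0,0.1,0.25,-1,0,0],
    [0,0,0,0.25,-1,0,0],
    [0,0,0,0.25,-1,0,0],
    [0,0,0,0.25,-1,0,0],
  ],
  force=20,
)

```text
t: 1.3
tool_pos: [0.2429, -0.4718, 0.302]
orientation: [-3.126, 0.308, 0.0]
force: [0.2, 0.3, 0.4]
opening: 0.0174
gripper_force: 0.0
```

```bash
cat >> h.py <<'E'
def rep():
    s=read_state();R=cv2.Rodrigues(np.array(s['orientation']))[0];print('t',s['t'],'pos',np.round(s['tool_pos'],4),'yaw',round(float(np.degrees(np.arctan2(R[1,0],R[0,0]))),2),'zc',np.round(R[:,2],4),'F',np.round(s['force'],1),'op',s['opening'],'gf',s['gripper_force']);return s,R
def to(p):
    s,R=rep();print('units',np.round(R.T@(np.array(p)-s['tool_pos'])/.025,2))
HOLE=np.array([.4945,-.031,.034]);YAW=-.197;XJ=np.array([np.cos(YAW),np.sin(YAW),0])
E
python3 - <<'E'
from h import *
to([.34,-.25,.3])
T=cam('top')
y,x=np.mgrid[80:250,290:450];P=depth(T,np.c_[x.ravel(),y.ravel()]).reshape(y.shape+(3,))
b=P[0:60,0:80].reshape(-1,3);b=b[(b[:,2]>.05)&(b[:,2]<.3)];print('bin',b.min(0),np.percentile(b,99,axis=0))
c=P[60:120,110:150].reshape(-1,3);c=c[(c[:,2]>.05)&(c[:,2]<.3)];print('can',np.median(c,0),c.min(0),c.max(0))
H=HOLE+.105*XJ;H[2]=.041;print('hinge',H)
E
```

```text
t 1.3 pos [ 0.2429 -0.4718  0.302 ] yaw -11.26 zc [ 0.e+00  1.e-04 -1.e+00] F [0.2 0.3 0.4] op 0.017401875006036467 gf 0.0
units [ 2.08 -9.46  0.08]
bin [ 0.69972641 -0.21144919  0.05000386] [ 0.85083233 -0.01628982  0.19423683]
can [ 0.55547361 -0.32996095  0.15407089] [ 0.53997    -0.36524547  0.05049466] [ 0.58845326 -0.32359304  0.26129087]
hinge [ 0.59746911 -0.05155147  0.041     ]
```

>>> move_arm(
  plan=[
    [0,0,0,0.2,-1,0,0],
    [0,0,0,0.2,-1,0,0],
    [0,0,0,0.2,-1,0,0],
    [0,0,0,0.2,-1,0,0],
    [0,0,0,0.2,-1,0,0],
    [0,0,0,0.2,-1,0,0],
    [0,0,0,0.2,-1,0,0],
    [0,0,0,0.2,-1,0,0],
    [0,0,0,0.4,-1,0,0],
    [0,0,0,0.6,-1,0,0],
  ],
)

```text
t: 2.35
tool_pos: [0.3553, -0.2395, 0.3024]
orientation: [3.126, -0.309, 0.001]
force: [-0.1, -0.5, -0.3]
opening: 0.0004
gripper_force: 0.0
```

>>> move_arm(
  plan=[
    [0,0,0,0.9,-1,0,0],
    [0,0,0,0.9,-1,0,0],
    [0,0,0,0.9,-1,0,0],
    [0,0,0,0.9,-1,0,0],
    [0,0,0,0.9,-1,0,0],
    [0,0,0,0.9,-1,0,0],
    [0,0,0,0.9,-1,0,0],
    [0,0,0,0.9,-1,0,0],
    [0,0,0,0.9,-1,0,0],
    [0,0,0,0.6,-0.3,0,0],
  ],
)

```text
t: 3.35
tool_pos: [0.6153, -0.0523, 0.3016]
orientation: [-3.126, 0.304, 0.001]
force: [-1.3, -0.6, 0.4]
opening: 0.0005
gripper_force: 0.0
```

```bash
python3 -c "
from h import *
to([.617,-.0555,.161])"
```

```text
t 3.35 pos [ 0.6153 -0.0523  0.3016] yaw -11.12 zc [-3.e-04  8.e-04 -1.e+00] F [-1.3 -0.6  0.4] op 0.0005483242477428913 gf 0.0
units [0.1  0.11 5.62]
```

>>> move_arm(
  plan=[
    [0,0,0,0,0,0.8,0],
    [0,0,0,0,0,0.8,0],
    [0,0,0,0,0,0.8,0],
    [0,0,0,0,0,0.8,0],
    [0,0,0,0,0,0.8,0],
    [0,0,0,0,0,0.8,0],
    [0,0,0,0,0,0.8,0],
    [0,0,0,-0.8,0,0,0],
    [0,0,0,-0.8,0,0,0],
    [0,0,0,-0.8,0,0,0],
  ],
)

```text
t: 4.35
tool_pos: [0.5543, -0.0429, 0.1616]
orientation: [-3.126, 0.308, 0.001]
force: [0.2, -0.3, 0.5]
opening: 0.0006
gripper_force: 0.4
```

>>> move_arm(
  plan=[
    [0,0,0,-0.4,0,0.25,0],
    [0,0,0,-0.4,0,0.25,0],
    [0,0,0,-0.35,0,0.33,0],
    [0,0,0,-0.35,0,0.33,0],
    [0,0,0,-0.3,0,0.38,0],
    [0,0,0,-0.3,0,0.38,0],
    [0,0,0,-0.2,0,0.43,0],
    [0,0,0,-0.2,0,0.43,0],
    [0,0,0,0,0,0,0],
    [0,0,0,0,0,0,0],
  ],
)

```text
t: 5.35
tool_pos: [0.4934, -0.0307, 0.0923]
orientation: [-3.126, 0.308, 0.001]
force: [0.3, -0.5, -0.3]
opening: 0.0004
gripper_force: 0.0
```

```bash
python3 - <<'E'
from h import *
s,R=rep();c=cam('scene')
cv2.imwrite('pics/lid1.png',cv2.resize(c['frame'][120:260,220:380],None,fx=4,fy=4)[:,:,::-1])
H=HOLE+.105*XJ;print('x_j',(s['tool_pos']-H)@XJ)
E
```

```text
t 5.35 pos [ 0.4934 -0.0307  0.0923] yaw -11.25 zc [-7.e-04  1.e-04 -1.e+00] F [ 0.3 -0.5 -0.3] op 0.00042361248689602054 gf 0.0
x_j -0.10610782446299484
```

View pics/lid1.png

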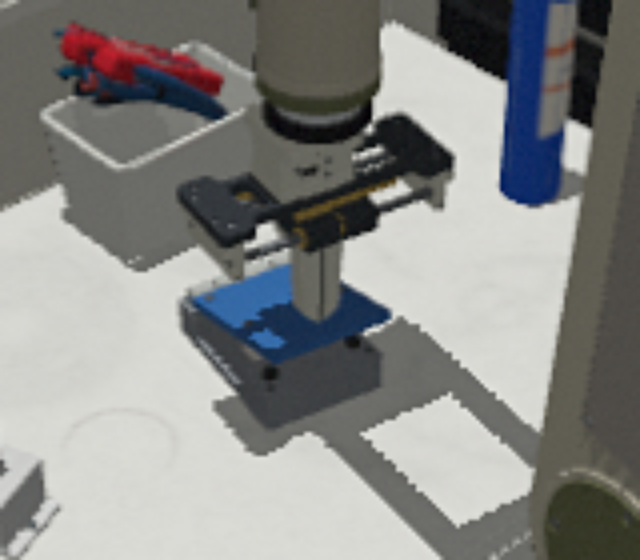

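The lid at (290,310) is following the fingers and is nearly down, with the gear and base undisturbed.

>>> move_arm(
  plan=[
    [0,0,0,-0.1,0,0.3,0],
    [0,0,0,-0.1,0,0.3,0],
    [0,0,0,-0.1,0,0.3,0],
    [0,0,0,0,0,0.2,0],
    [0,0,0,0,0,0.15,0],
    [0,0,0,0,0,0.1,0],
    [0,0,0,0,0,0.05,0],
    [0,0,0,0,0,0,0],
    [0,0,0,0,0,0,0],
    [0,0,0,0,0,0,0],
  ],
)

```text
t: 6.4
tool_pos: [0.4865, -0.0293, 0.0579]
orientation: [3.126, -0.308, 0.001]
force: [-3.5, 0.4, 3.7]
opening: 0.0004
gripper_force: 2.2
```

>>> move_arm(
  plan=[
    [0,0,0,0,0,0.08,0],
    [0,0,0,0,0,0,0],
    [0,0,0,0,0,-0.5,0],
    [0,0,0,0,0,-0.9,0],
    [0,0,0,0,0,-1,60],
    [0,0,0,0,0,-1,80],
    [0,0,0,0,-0.9,-0.8,80],
    [0,0,0,0.05,-1,0,80],
    [0,0,0,0.05,-1,0,80],
    [0,0,0,0.05,-1,0,80],
  ],
)

```text
t: 7.4
tool_pos: [0.5098, 0.0665, 0.1617]
orientation: [-3.126, 0.308, -0.003]
force: [1.0, -0.2, 0.1]
opening: 0.0438
gripper_force: 0.0
```

>>> move_arm(
  plan=[
    [0,0,0,0.05,-1,0,80],
    [0,0,0,0.05,-1,0,80],
    [0,0,0,0.05,-1,0,80],
    [0,0,0,0.05,-1,0,80],
    [0,0,0,0.05,-1,0,80],
    [0,0,0,0,-1,0,80],
    [0,0,0,0,-0.7,0,80],
    [0,0,0,0,0,0,80],
    [0,0,0,0,0,0,80],
    [0,0,0,0,0,0,80],
  ],
)

```text
t: 8.4
tool_pos: [0.5478, 0.2278, 0.1607]
orientation: [3.126, -0.309, -0.0]
force: [1.1, -0.5, 0.4]
opening: 0.0797
gripper_force: 0.0
```

```bash
python3 - <<'E'
from h import *
to([.547,.230,.064]);c=cam('top');s=cam('scene')
a=cv2.resize(c['frame'][150:230,180:340],None,fx=5,fy=5);b=cv2.resize(s['frame'][160:280,180:330],None,fx=3,fy=3)
b=b[:400,:];b=cv2.copyMakeBorder(b,0,400-b.shape[0],0,0,0)
cv2.imwrite('pics/pre.png',cv2.resize(a,(800,400))[:,:,::-1]);cv2.imwrite('pics/pre_s.png',cv2.resize(s['frame'][120:280,180:340],None,fx=3.7,fy=3.7)[:,:,::-1])
h=cv2.cvtColor(c['frame'],cv2.COLOR_RGB2HSV)[150:225,275:345]
m=cv2.inRange(h,(100,120,40),(125,255,255));v,u=np.nonzero(m);P=depth(c,np.c_[u+275,v+150]);P=P[(P[:,2]>.02)&(P[:,2]<.1)]
A=np.c_[P[:,:2]-P[:,:2].mean(0),np.ones(len(P))];k=np.linalg.lstsq(A,P[:,2],rcond=None)[0];print('lid',P.mean(0),'slope',np.hypot(*k[:2]),k,cv2.minAreaRect(np.float32(P[:,:2])))
E
```

```text
t 8.4 pos [0.5478 0.2278 0.1607] yaw -11.28 zc [-1.e-04 -4.e-04 -1.e+00] F [ 1.1 -0.5  0.4] op 0.07967093629835392 gf 0.0
units [-0.05 -0.08  3.87]
lid [ 0.5227898  -0.03727961  0.04927616] slope 0.04791150383753602 [-0.047433    0.00675443  0.04927616] ((0.5260241627693176, -0.03813079372048378), (0.09619874507188797, 0.13448210060596466), 78.79666137695312)
```

View pics/pre_s.png

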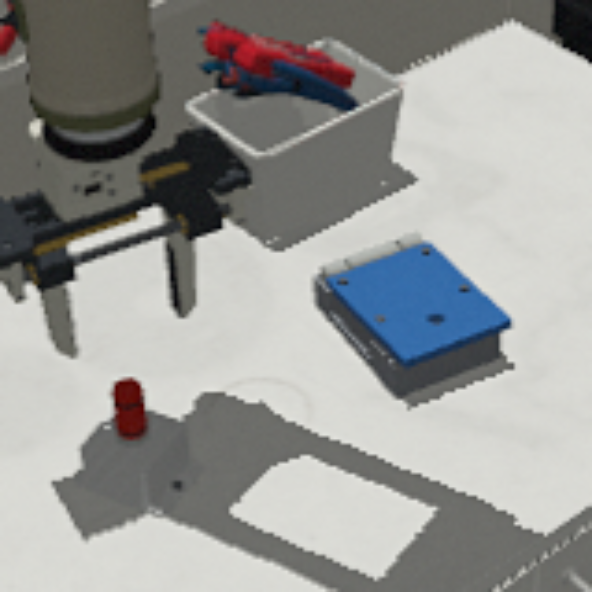

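View pics/pre.png

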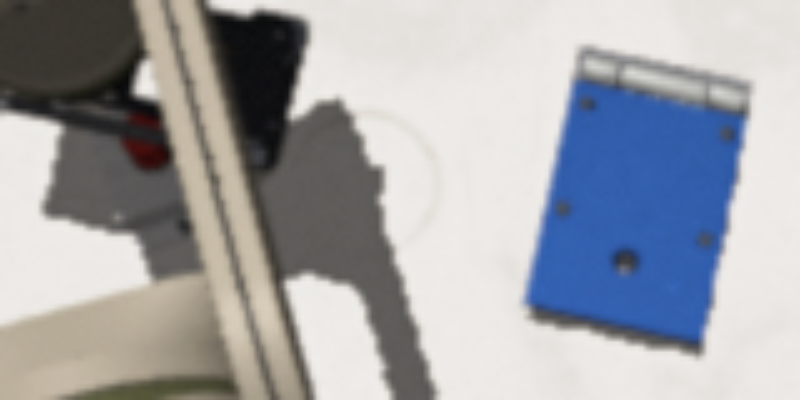

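The lid is down on the jig and ajar by its springs. Its hole is at top pixel (304.5,201.9) and scene pixel (297.3,205.7). The open gripper stands over the pin.

>>> move_arm(
  plan=[
    [0,0,0,-0.05,-0.08,0.7,80],
    [0,0,0,0,0,0.8,80],
    [0,0,0,0,0,0.8,80],
    [0,0,0,0,0,0.7,80],
    [0,0,0,0,0,0.5,80],
    [0,0,0,0,0,0.35,80],
    [0,0,0,0,0,0,40],
    [0,0,0,0,0,0,22],
    [0,0,0,0,0,0,15],
    [0,0,0,0,0,0,10],
  ],
  force=30,
)

```text
t: 9.5
tool_pos: [0.5477, 0.2311, 0.0654]
orientation: [-3.126, 0.308, -0.002]
force: [-0.4, 0.1, -0.4]
opening: 0.0526
gripper_force: 0.0
```

>>> move_arm(
  plan=[
    [0,0,0,0,0,0,5],
    [0,0,0,0,0,0,5],
    [0,0,0,0,0,0,5],
    [0,0,0,0,0,0,5],
    [0,0,0,0,0,0,5],
    [0,0,0,0,0,0,5],
    [0,0,0,0,0,0,5],
    [0,0,0,0,0,0,5],
    [0,0,0,0,0,0,5],
    [0,0,0,0,0,0,5],
  ],
)

```text
t: 10.5
tool_pos: [0.547, 0.2309, 0.0644]
orientation: [-3.126, 0.308, -0.0]
force: [0.2, -0.9, 1.7]
opening: 0.0236
gripper_force: 30.0
```

```bash
python3 - <<'E'
from h import *
rep();T=cam('top');S=cam('scene')
for c,p,b in((T,(304.5,201.9),8),(S,(297.3,205.7),6)):
    x,y=map(int,p);g=cv2.cvtColor(c['frame'],cv2.COLOR_RGB2HSV)[y-b:y+b+1,x-b:x+b+1].astype(float)
    sat=g[3:-3,3:-3,1];w=np.clip(np.percentile(g[...,1],60)-sat-25,0,None);yy,xx=np.mgrid[y-b+3:y+b-2,x-b+3:x+b-2]
    u=[((w*xx).sum()/w.sum(),(w*yy).sum()/w.sum())];print(p,u,plane(c,[p],.05),plane(c,u,.05))
E
```

```text
t 10.5 pos [0.547  0.2309 0.0644] yaw -11.25 zc [ 0.e+00  1.e-04 -1.e+00] F [ 0.2 -0.9  1.7] op 0.023617964921629313 gf 30.00034511089325
(304.5, 201.9) [(np.float64(304.59023354564755), np.float64(202.21089879688606))] [[ 0.49469468 -0.03113423  0.05      ]] [[ 0.49383978 -0.03139367  0.05      ]]
(297.3, 205.7) [(np.float64(297.46875), np.float64(206.609375))] [[ 0.49471293 -0.02753928  0.05      ]] [[ 0.49127144 -0.02509567  0.05      ]]
```

>>> move_arm(
  plan=[
    [0,0,0,0,0,0,5],
    [0,0,0,0,0,-0.3,5],
    [0,0,0,0,0,-0.6,5],
    [0,0,0,0,0,-0.6,5],
    [0,0,0,0,0,-0.7,5],
    [0,0,0,0,0,-0.7,5],
    [0,0,0,0,0.3,-0.3,5],
    [0,0,0,0,0.7,0,5],
    [0,0,0,0,1,0,5],
    [0,0,0,0,1,0,5],
  ],
  force=50,
)

```text
t: 11.6
tool_pos: [0.5312, 0.1554, 0.1435]
orientation: [3.126, -0.307, -0.002]
force: [0.6, -0.2, -0.5]
opening: 0.0236
gripper_force: 50.0
```

>>> move_arm(
  plan=[
    [0,0,0,0,1,0,5],
    [0,0,0,0,1,0,5],
    [0,0,0,0,1,0,5],
    [0,0,0,0,1,0,5],
    [0,0,0,0,1,0,5],
    [0,0,0,0,1,0,5],
    [0,0,0,0,1,0,5],
    [0,0,0,0,0.6,0,5],
    [0,0,0,0,0,0,5],
    [0,0,0,0,0,0,5],
  ],
)

```text
t: 12.6
tool_pos: [0.4944, -0.0297, 0.1438]
orientation: [-3.126, 0.31, 0.002]
force: [0.1, 0.3, -0.4]
opening: 0.023
gripper_force: 50.0
```

```bash
python3 - <<'E'
from h import *
to([.4948,-.0293,.14]);c=cam('top');s=cam('scene')
a=cv2.resize(c['frame'][170:230,270:340],(400,343),interpolation=cv2.INTER_CUBIC);b=cv2.resize(s['frame'][150:230,260:340],(400,400),interpolation=cv2.INTER_CUBIC)
a=cv2.copyMakeBorder(a,0,57,0,0,0)
cv2.imwrite('pics/over.png',np.hstack([a,b])[:,:,::-1])
E
```

```text
t 12.6 pos [ 0.4944 -0.0297  0.1438] yaw -11.34 zc [-1.e-03  3.e-04 -1.e+00] F [ 0.1  0.3 -0.4] op 0.022996756116805364 gf 49.999796748161316
units [ 0.01 -0.02  0.15]
```

View pics/over.png

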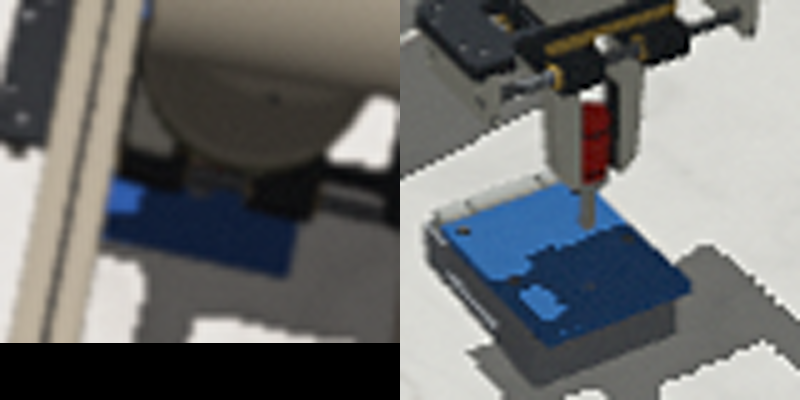

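The scene view shows the pin held upright, with its tip at pixel (297.1,195.1) and the lid hole at (297.1,206.7). The top view is blocked by the arm.

```bash
python3 - <<'E'
from h import *
s,R=rep();c=cam('scene')
print('tip',plane(c,[(297.1,195.1)],.089),'hole',plane(c,[(297.1,206.7)],.05),plane(c,[(297.3,205.7)],.05))
print('expected tip px',cv2.projectPoints(np.array([[*s['tool_pos'][:2],.089],[*s['tool_pos'][:2],.109],[*s['tool_pos'][:2],.05],[s['tool_pos'][0]+.003,s['tool_pos'][1],.05],[s['tool_pos'][0],s['tool_pos'][1]+.003,.05]]),c['rvec'],c['tvec'],c['K'],c['D'])[0].reshape(-1,2))
E
```

```text
t 12.7 pos [ 0.4949 -0.0288  0.144 ] yaw -11.24 zc [-5.e-04  3.e-04 -1.e+00] F [-0.  -0.4 -0.4] op 0.023494645581636317 gf 49.999938011169434
tip [[ 0.49668257 -0.02809706  0.089     ]] hole [[ 0.49168906 -0.02399727  0.05      ]] [[ 0.49471293 -0.02753928  0.05      ]]
expected tip px [[297.68083879 195.29187748]
 [297.73996682 189.92594313]
 [297.56558515 205.49534667]
 [296.88894763 205.01129379]
 [296.81814474 205.92623921]]
```

>>> move_arm(
  plan=[
    [0,0,0,0,0,0.4,5],
    [0,0,0,0,0,0.5,5],
    [0,0,0,0,0,0.4,5],
    [0,0,0,0,0,0.2,5],
    [0,0,0,0,0,0.1,5],
    [0,0,0,0,0,0.1,5],
    [0,0,0,0,0,0.05,5],
    [0,0,0,0,0,0.05,5],
    [0,0,0,0,0,0,5],
    [0,0,0,0,0,0,5],
  ],
)

```text
t: 13.75
tool_pos: [0.4953, -0.029, 0.0997]
orientation: [3.126, -0.308, 0.0]
force: [-3.9, 0.6, 2.9]
opening: 0.0234
gripper_force: 50.0
```

```bash
python3 -c "
from h import *
s,R=rep();print(s['wrist_torque'])"
```

```text
t 13.75 pos [ 0.4953 -0.029   0.0997] yaw -11.25 zc [ 0. -0. -1.] F [-3.9  0.6  2.9] op 0.023358641327632244 gf 50.00104486942291
[ 0.05345602  0.76066537 -0.0338423 ]
```

>>> move_arm(
  plan=[
    [0,0,0,-0.03,0,0,5],
    [0,0,0,-0.03,0,0,5],
    [0,0,0,0,0,0,5],
    [0,0,0,0,0,0,5],
    [0,0,0,0,0,0.05,5],
    [0,0,0,0,0,0.05,5],
    [0,0,0,0,0,0.05,5],
    [0,0,0,0,0,0,5],
    [0,0,0,0,0,0,5],
    [0,0,0,0,0,0,5],
  ],
)

```text
t: 14.75
tool_pos: [0.4938, -0.0287, 0.0956]
orientation: [-3.126, 0.308, 0.0]
force: [0.0, 0.3, -0.5]
opening: 0.0235
gripper_force: 50.0
```

```bash
python3 -c "
from h import *
s,R=rep();print(s['wrist_torque'])"
```

```text
t 14.75 pos [ 0.4938 -0.0287  0.0956] yaw -11.25 zc [-1.e-04  1.e-04 -1.e+00] F [ 0.   0.3 -0.5] op 0.023541409945653537 gf 49.9999076128006
[0.0402714  0.01504734 0.02943376]
```

>>> move_arm(
  plan=[
    [0,0,0,-0.02,0,0.05,5],
    [0,0,0,0,0,0.06,5],
    [0,0,0,0,0,0.06,5],
    [0,0,0,0,0,0.06,5],
    [0,0,0,0,0,0.06,5],
    [0,0,0,0,0,0.06,5],
    [0,0,0,0,0,0.06,5],
    [0,0,0,0,0,0.05,5],
    [0,0,0,0,0,0,5],
    [0,0,0,0,0,0,5],
  ],
)

```text
t: 15.75
tool_pos: [0.4932, -0.0287, 0.084]
orientation: [3.126, -0.308, -0.001]
force: [-0.7, -0.6, -2.7]
opening: 0.0234
gripper_force: 50.0
```

```bash
python3 -c "
from h import *
s,R=rep();print(s['wrist_torque'])"
```

```text
t 15.75 pos [ 0.4932 -0.0287  0.084 ] yaw -11.25 zc [-3.e-04 -0.e+00 -1.e+00] F [-0.7 -0.6 -2.7] op 0.02344700341012999 gf 49.999730587005615
[-0.11728659  0.14748935  0.00071815]
```

>>> move_arm(
  plan=[
    [0,0,0,0,0,0.06,5],
    [0,0,0,0,0,0.06,5],
    [0,0,0,0,0,0.06,5],
    [0,0,0,0,0,0.06,5],
    [0,0,0,0,0,0.06,5],
    [0,0,0,0,0,0.06,5],
    [0,0,0,0,0,0.06,5],
    [0,0,0,0,0,0.04,5],
    [0,0,0,0,0,0,5],
    [0,0,0,0,0,0,5],
  ],
)

```text
t: 16.75
tool_pos: [0.4931, -0.0287, 0.0724]
orientation: [3.126, -0.308, -0.001]
force: [-1.4, -2.1, -1.0]
opening: 0.0234
gripper_force: 50.0
```

```bash
python3 -c "
from h import *
s,R=rep();print(s['wrist_torque'])"
```

```text
t 16.75 pos [ 0.4931 -0.0287  0.0724] yaw -11.25 zc [-4.e-04 -0.e+00 -1.e+00] F [-1.4 -2.1 -1. ] op 0.023398455090213707 gf 49.99973952770233
[-0.51364736  0.31688238 -0.03306506]
```

>>> move_arm(
  plan=[
    [0,0,0,-0.02,0.02,0,5],
    [0,0,0,0,0,0.05,5],
    [0,0,0,0,0,0.05,5],
    [0,0,0,0,0,0.05,5],
    [0,0,0,0,0,0.05,5],
    [0,0,0,0,0,0.05,5],
    [0,0,0,0,0,0,5],
    [0,0,0,0,0,0,5],
    [0,0,0,0,0,0,5],
    [0,0,0,0,0,0,5],
  ],
)

```text
t: 17.75
tool_pos: [0.4928, -0.029, 0.0665]
orientation: [-3.126, 0.308, -0.0]
force: [-2.0, 1.4, 3.4]
opening: 0.0238
gripper_force: 50.0
```

```bash
python3 -c "
from h import *
s,R=rep();print(s['wrist_torque'])"
```

```text
t 17.75 pos [ 0.4928 -0.029   0.0665] yaw -11.24 zc [ 2.e-04  1.e-04 -1.e+00] F [-2.   1.4  3.4] op 0.023783976549823508 gf 50.00111281871796
[ 0.19682383  0.33526699 -0.01782819]
```

>>> move_arm(
  plan=[
    [0,0,0,-0.02,0,0.04,5],
    [0,0,0,0,0,0.04,5],
    [0,0,0,0,0,0.03,5],
    [0,0,0,0,0,0.03,5],
    [0,0,0,0,0,0,5],
    [0,0,0,0,0,0,5],
    [0,0,0,0,0,0,5],
    [0,0,0,0,0,0,5],
    [0,0,0,0,0,0,5],
    [0,0,0,0,0,0,5],
  ],
)

```text
t: 18.75
tool_pos: [0.4927, -0.0289, 0.0639]
orientation: [-3.126, 0.308, -0.001]
force: [-5.3, 0.9, 12.4]
opening: 0.0234
gripper_force: 50.0
```

```bash
python3 -c "
from h import *
s,R=rep();print(s['wrist_torque'])"
```

```text
t 18.75 pos [ 0.4927 -0.0289  0.0639] yaw -11.24 zc [ 8.e-04 -0.e+00 -1.e+00] F [-5.3  0.9 12.4] op 0.023401369182421018 gf 50.00399887561798
[0.23018707 0.75868893 0.00205113]
```

>>> move_arm(
  plan=[
    [0,0,0,-0.02,0,0.02,5],
    [0,0,0,0,0,0.02,5],
    [0,0,0,0,0,0,5],
    [0,0,0,0,0,0,5],
    [0,0,0,0,0,0,5],
    [0,0,0,0,0,0,5],
    [0,0,0,0,0,0,5],
    [0,0,0,0,0,0,5],
    [0,0,0,0,0,0,5],
    [0,0,0,0,0,0,5],
  ],
)

```text
t: 19.75
tool_pos: [0.4927, -0.0289, 0.0636]
orientation: [3.126, -0.308, 0.003]
force: [-6.4, 1.9, 17.6]
opening: 0.0236
gripper_force: 50.0
```

```bash
python3 - <<'E'
from h import *
s,R=rep();print(s['wrist_torque'],s['q'])
c=cam('scene');cv2.imwrite('pics/end.png',cv2.resize(c['frame'][150:240,250:340],(600,600),interpolation=cv2.INTER_CUBIC)[:,:,::-1])
h=cv2.cvtColor(c['frame'],cv2.COLOR_RGB2HSV)[150:240,250:330];m=cv2.inRange(h,(100,120,40),(125,255,255));v,u=np.nonzero(m);P=depth(c,np.c_[u+250,v+150]);P=P[(abs(P[:,2]-.045)<.012)]
k=np.linalg.lstsq(np.c_[(P-[*HOLE[:2],0])[:,:2]@XJ[:2],np.ones(len(P))],P[:,2],rcond=None)[0];print('slope',k,len(P))
E
```

```text
t 19.75 pos [ 0.4927 -0.0289  0.0636] yaw -11.24 zc [ 1.8e-03 -2.0e-04 -1.0e+00] F [-6.4  1.9 17.6] op 0.023634258926613232 gf 50.00535070896149
[0.30851719 0.98461202 0.01633533] [-1.62594587e-01 -1.00227983e-02  1.94988950e+00  6.60415994e-05
  1.19987994e+00  1.60438711e+00]
slope [0.01197373 0.04256373] 570
```

View pics/end.png

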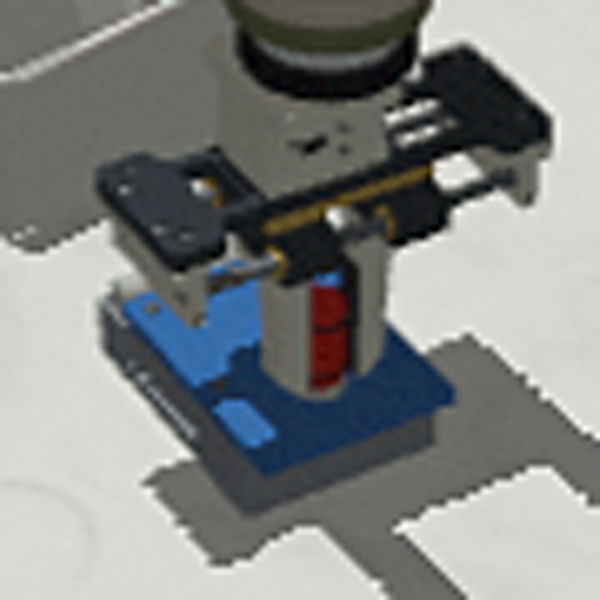

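The collar is down on the lid at about (325,385), and the lid is level and shut (slope about 0). The push is 17.6 N, with the pin upright in the grip, so I'm handing in.

```bash
python3 -c "
from plant import *
print(close_job())"
```

```text
the job is handed in; nothing more can be done
None
```

I handed the job in at about 19.8 s of the 54 s allowed: the lid is shut over the gear and the pin is home through it, still gripped at 50 N and pressed down with about 18 N; no verdict came back when I handed it in.

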